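Fit the wing knob into the test unit's keyed drive port

TASK

Take the wing-shaped drive knob out of the rack and fit it to the test unit: push its shaft down through the sprung dust flap of the round port, then turn it by feel, without forcing it, until its hidden tongue drops into the slot below and the knob's flange sits flush on the panel. Let go of it there and leave the other two knobs standing in the rack.

Things in the scene. Friction and masses are not known exactly. Their poses are not given: they have to be found in the camera images.
- wing_grip (a point): Knob to fit, black plastic: an upright wing 46 long (along this point's x), 16 thick (y), 41 high on a round flange 44 in diameter, 6 thick. This point is the middle of the wing, 27 above the flange's underside; z up along the shaft. About 0.16 kg. It starts upright in any of the rack's loose holes; lifting it 65 clears the rack, 120 the other knobs. (All mm.)
- wing_tip (a point): End of the wing knob's steel shaft, 58 below the flange's underside and 85 below the wing's middle. From the flange down: a round shaft 22 in diameter and 46 long (its last 5 tapered to 18), then a flat tongue 18 wide (along x, as the wing), 6 thick and 12 long, ending here. (All mm.)
- port (a point): Centre of the mouth of the round port (26 in diameter, chamfered) in the aluminium top panel (12 thick) of the grey test unit, a fixed box 180 x 200 x 100 high. Level with the panel's top; z up. With the knob home its flange lies on the panel, wing's middle 27 above this point; while its tongue rests on the seat beside the slot, it stands 10 higher. (All mm.)
- flap (a joint): Dark dust flap just under the panel that closes the port, hinged at the port's +x edge: 0 shut, up to 1.5 pushed down. It gives way under about 1 N and springs back.
- seat_mid (a point): Middle of the hidden steel seat's flat top, on the port's axis, 48 below the panel's top. The seat has a slot 21 x 10 (centred, 16 deep) whose direction is unknown and differs each time (this point's axes do not show it); half a turn of the knob always passes it. Lined up within about 0.1 rad, the tongue drops in 10. The seat stays still under loads below 2 N m. (All mm.)
- rack: Grey plastic rack, fixed, 85 x 270 (along its y axis) x 80 high, with three holes in a row at -88, 0 and +88 along y that hold the three knobs in any order. Origin at the centre of its underside. (All mm.)
- round_mid (a point): Another knob in the rack, not to be used: plain round grip of 40 diameter and 32 height on the same kind of flange and shaft. This point is 22 above its flange's underside, about the middle of the grip. (All mm.)
- ball_mid (a point): Another knob in the rack, not to be used: a ball of 30 diameter on a thin neck on the same kind of flange and shaft. This point is 27 above its flange's underside. (All mm.)
Mind the look-alikes: they are no part of the job. What is shaped like the part that bears wing_grip but yellow is not meant.

How it is judged:
By the outcome, as a careful person would: the job done as asked, in the order asked, and still so for the second after the job is handed in, with the robot touching nothing.
It also fails if it takes over 72 s, if anything falls off the work surface, if the arm or the gripper's body presses on something with over 40 N, if the wrist force passes 120 N, or if a joint passes its speed limit or range.

ROBOT

A 7-joint arm with a two-finger parallel gripper is mounted at the origin on the work surface. World frame = base frame: x ahead of the robot, y to its left, z up, the work surface at z = 0. Lengths are in m, angles in rad, forces in N, time in s.
With the tool pointing down it reaches from about 0.4 to 0.875 m from the base axis. Payload 4.4 kg.
Tool frame: the origin (TCP) lies at the very end of the fingers, on their centre line; the grasp point (between the pads) lies 19 mm behind it; z points along the fingers, y is the line along which they close (so a half turn about z gives the same grasp; the last joint's range is limited). The gripper opens to 85 mm and grips with 20 to 120 N. Pads are 22 mm wide; open, the fingers measure 114 mm over their backs; the gripper's body (76 mm by 85 mm) begins 54 mm behind the grasp point. The pads swing forward as they close: fully open they stand 13 mm farther back than shut.
Start: joints at [1.106, 0.628, 0.038, 1.517, -0.027, 0.996, -0.02], TCP at [0.252, -0.599, 0.231] pointing down, gripper open.
Joint ranges: [-3.06, 3.06], [-0.37, 2.12], [-1.25, 1.32], [0.18, 2.47], [-1.1, 4.24], [0.23, 1.98], [-2.94, 2.94]. Speed limits (rad/s): [2.57, 2.57, 3.14, 3.14, 3.14, 3.14, 3.14].

INTERFACE

Orientations are given as a unit quaternion [w, x, y, z].
In Python, from cell import env, optics, ticket gives the robot as it stands.
- The arm moves only by the tool step_arm, never from a script. Its argument "commands" is a list of rows, each an object of numbers: "tx", "ty", "tz": the shift along the tool's x, y, z each as a share of 100 cm, from -1 to 1; "wx", "wy", "wz": the turn, a rotation vector about the tool's x, y, z each as a share of pi/2 rad, from -1 to 1. A call has 1 to 12 rows; each row shifts and turns the commanded pose from where the row before left it, along the tool's axes as they then stand; what a row does not reach is not made up. A row lasts 1/10 s, in which the tool goes at most 50 mm and 8.59 degrees, less where a joint would pass 70% of its speed; a pose out of reach is approached as far as the arm can. A call with a number of a shift or a turn outside -1 to 1 is refused whole. A call with a gripper value outside its range is refused whole. "jaw" is the gripper command: -1 is shut, 1 is fully open, values between are in proportion, set as the call begins (left out, the last holds). The fingers move at their own pace and stop on an object; "force" is the grip in N (left out, the last holds). Time passes only in rows, so rows that do not move let the fingers close. It gives the time, the measured TCP pose, the force, the opening and the grip force at its end, in the units of the state.
- env.observe(): the state, without advancing time (a new reading comes with each control period).
- optics.grab_frame(name): name is "scene" or "top"; returns (picture, depth): 420x560x3 uint8, red, green, blue; 420x560 float32, m along the optical axis (not along the pixel's ray), 0 where there is no reading.
- optics.get_calibration(name): a dict with "camera_matrix" (3x3 intrinsics, pixels), "rvec" (rotation vector, rad) and "tvec" (3), from world to camera coordinates, as OpenCV has them. Camera axes: x right, y down, z forward; pixel columns grow to the right and rows downward; lengths in m; the calibration is good to about 2 mm. A picture is of the moment at which its call begins. get_calibration takes no time and is no camera call.
- ticket.hand_in(): hands the job in; it is judged then, once.
The state is a dict: "time": time; "joint_positions": joint angles; "joint_vel": joint speeds; "effort": joint torques, N m; "position": TCP position; "orientation": TCP orientation; "ft_force": force on the tool from outside, world axes, zero at the start; "ft_torque": the same for the moment, N m; "grip_width": opening from 0.0 (shut) to 1.0 (fully open); "grip_force": force on a finger pad.
Only numpy, scipy, OpenCV 4.12 (cv2) and the standard library are available. Lean on these libraries where they do the work, as an engineer would, in place of code of your own. Each camera call takes 0.05 s, during which the arm holds its last target. There are 200 camera calls.

## Working session

There is one attempt and no reset: what is moved stays moved. The work goes in short steps, Python scripts to look and compute and a tool call to move; the robot and the scene stay as the last step left them, time stands still between calls to the robot, and variables do not carry over. Pictures are saved under pics/ and viewed, at most 10 in all, crops included, and the job is handed in when it is done.

Besides the shell and the picture viewer there is one more tool, called after "Call:" as name([rows], argument=value, ...), one row to a line, values as JSON. step_arm: Moves the arm, as the interface text tells. Shift numbers are shares of 100 cm and turn numbers shares of pi/2 rad, none past 1 either way. Its arguments: {"type":"object","properties":{"commands":{"type":"array","items":{"type":"object","properties":{"tx":{"type":"number","minimum":-1,"maximum":1},"ty":{"type":"number","minimum":-1,"maximum":1},"tz":{"type":"number","minimum":-1,"maximum":1},"wx":{"type":"number","minimum":-1,"maximum":1},"wy":{"type":"number","minimum":-1,"maximum":1},"wz":{"type":"number","minimum":-1,"maximum":1}}}},"jaw":{"type":"number"},"force":{"type":"number"}},"required":["commands"]}

```bash
mkdir -p pics; ls
cat > h.py <<'E'
import numpy as np, cv2
from cell import env, optics, ticket
def cal(n):
    c=optics.get_calibration(n); return np.array(c["camera_matrix"]),cv2.Rodrigues(np.array(c["rvec"],float))[0],np.array(c["tvec"],float).ravel()
def ray(n,uv):
    K,R,t=cal(n); d=R.T@np.linalg.inv(K)@np.array([uv[0],uv[1],1.]); return -R.T@t,d
def onz(n,uv,z):
    o,d=ray(n,uv); return o+d*(z-o[2])/d[2]
def cloud(n,D):
    K,R,t=cal(n); v,u=np.mgrid[:D.shape[0],:D.shape[1]]
    P=np.stack([(u-K[0,2])/K[0,0]*D,(v-K[1,2])/K[1,1]*D,D],-1); return (P-t)@R
def proj(n,p):
    K,R,t=cal(n); q=K@(R@np.array(p)+t); return q[:2]/q[2]
E
python3 - <<'E'
from h import *
for n in("scene","top"):
    I,D=optics.grab_frame(n); cv2.imwrite(f"pics/{n}0.png",I[:,:,::-1]); np.save(n+"0.npy",D)
    K,R,t=cal(n); print(n,(-R.T@t).round(3),R[2].round(2),K[0,0],(D==0).mean())
print(env.observe())
E
```

```text
pics
scene [ 1.13  -0.132  0.715] [-0.64  0.19 -0.75] 458.61315123141696 0.003966836734693877
top [0.48  0.003 1.071] [ 0.13  0.02 -0.99] 420.2423251665869 0.003996598639455782
{'time': 0.1, 'joint_positions': array([ 1.10617382,  0.62925887,  0.03842482,  1.51827932, -0.02699765,
        0.99632726, -0.02003029]), 'joint_vel': array([ 0.00148377, -0.00201272, -0.00013007, -0.0016378 ,  0.00215583,
        0.00051214, -0.00146928]), 'effort': array([ 2.87120172e-03, -5.64531541e+01,  1.23012878e+00, -1.93975711e+01,
        1.11937488e-02,  5.38555309e-03, -9.83014758e-06]), 'position': array([ 0.25223052, -0.59843957,  0.23047368]), 'orientation': array([-8.59481323e-04,  9.80184298e-01,  1.98085770e-01, -1.78220766e-04]), 'ft_force': array([ 0.15056017,  0.48335707, -1.10377785]), 'ft_torque': array([0.014473  , 0.01691389, 0.0257842 ]), 'grip_force': 0.0, 'grip_width': 1.000503679703965}
```

View pics/scene0.png

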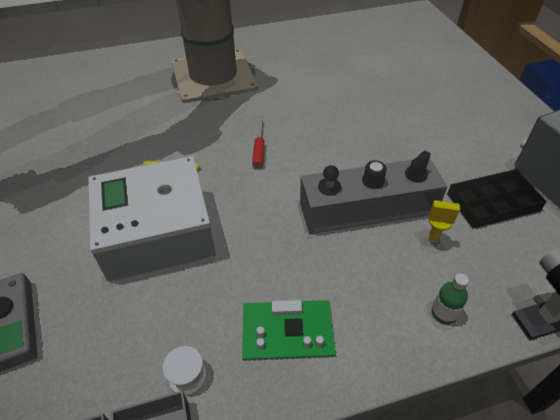

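View pics/top0.png

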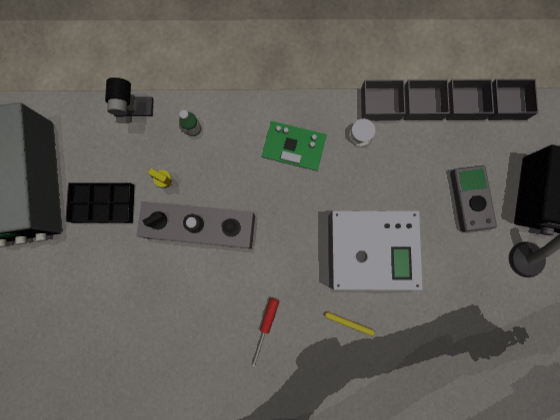

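The scene picture shows the rack with ball (330,175), round knob (375,172) and a black wing (420,165). A yellow wing look-alike stands at (442,215), and the unit's port is at (165,189). In the top picture the black wing is at (155,219), round at (193,222), ball at (231,227), the yellow one at (160,178) and the port at (361,257). The black wing in the rack fits the description because it is the only black, upright wing on a flange. I'll confirm it in a crop and measure.

Run:
```python
from h import *
S=cv2.imread("pics/scene0.png");T=cv2.imread("pics/top0.png")
a=cv2.resize(T[190:260,125:265],None,fx=5,fy=5,interpolation=2)[:, :700]
b=cv2.resize(S[145:215,300:440],None,fx=2.5,fy=2.5,interpolation=2)
c=cv2.resize(T[230:290,325:395],None,fx=2.9,fy=2.9,interpolation=2)[:175]
d=cv2.resize(S[170:210,140:190],None,fx=2.9,fy=2.9,interpolation=2)
W=np.zeros((540,700,3),np.uint8);W[:350]=a;W[355:355+b.shape[0],:350]=b;W[355:355+c.shape[0],355:355+c.shape[1]]=c;
d=d[:, :700-562];W[355:355+d.shape[0],562:562+d.shape[1]]=d
cv2.imwrite("pics/crop0.png",W)
for n in("top","scene"):
    D=np.load(n+"0.npy");P=cloud(n,D);g=cv2.imread(f"pics/{n}0.png").max(2)
    z=P[...,2]
    # rack top plane
    for name,box,lo,hi in(("rack",(0.3,0.75,0,0.6),.075,.084),("unit",(0.3,0.75,-.5,0.05),.09,.108),("wing",(.3,.75,0,.6),.112,.145)):
        m=(P[...,0]>box[0])&(P[...,0]<box[1])&(P[...,1]>box[2])&(P[...,1]<box[3])&(z>lo)&(z<hi)
        k,L,st,ct=cv2.connectedComponentsWithStats(m.astype(np.uint8))
        for i in range(1,k):
            if st[i,4]<12: continue
            q=P[L==i]; r=cv2.minAreaRect((q[:,:2]*1000).astype(np.float32))
            print(n,name,st[i,4],ct[i].round(1),"z",np.median(q[:,2]).round(4),z[L==i].max().round(4),"rect",np.round(r[0],1),np.round(r[1],1),round(r[2],1),'mean',q.mean(0).round(4))
```

```text
top rack 12 [ 40.1 157. ] z 0.0789 0.0837 rect [743.  594.9] [12.5  2.7] 13.9 mean [0.7427 0.5949 0.0795]
top rack 14 [ 40.6 164.1] z 0.0791 0.0833 rect [725.2 592.3] [16.7  2.9] 10.8 mean [0.7248 0.5921 0.0796]
top rack 136 [ 43.4 201.1] z 0.0796 0.084 rect [637.  577.9] [151.6  14.7] 4.1 mean [0.6337 0.5786 0.0796]
top rack 3090 [195.6 223.6] z 0.0804 0.084 rect [579.9 212.1] [270.8  85.3] 84.5 mean [0.5791 0.209  0.0804]
top unit 6784 [376.4 249.7] z 0.1009 0.1078 rect [ 517.5 -212.5] [200.8 178.4] 89.9 mean [ 0.5172 -0.2127  0.1009]
top wing 1054 [ 28.  193.5] z 0.1368 0.145 rect [653.7 583.1] [191.9  33.6] 0.1 mean [0.6434 0.5841 0.1334]
top wing 168 [152.8 218. ] z 0.1265 0.1314 rect [587.9 298.7] [16.7 46.1] 28.4 mean [0.5874 0.2974 0.1252]
top wing 235 [191.2 221.8] z 0.1187 0.1248 rect [578.8 211.3] [37.8 37.2] 88.0 mean [0.5792 0.211  0.1186]
top wing 135 [228.9 225.3] z 0.1288 0.1364 rect [571.3 123.4] [27.5 27.7] 88.7 mean [0.5702 0.1231 0.1285]
scene rack 146 [542.6 154.9] z 0.0794 0.084 rect [605.  573.7] [94.4  9.1] 5.8 mean [0.6086 0.5737 0.0795]
scene rack 3301 [370.5 185.3] z 0.0804 0.084 rect [577.2 210.8] [271.3  88.7] 84.6 mean [0.5862 0.2024 0.0803]
scene rack 94 [442.4 217. ] z 0.0798 0.0839 rect [696.9 292.6] [45.9 11.8] 48.2 mean [0.6977 0.2938 0.0796]
scene unit 8470 [144.7 204.3] z 0.101 0.1072 rect [ 516.4 -214. ] [200.  184.2] 89.9 mean [ 0.5272 -0.2165  0.1008]
scene wing 525 [547.6 130.2] z 0.1308 0.145 rect [589.9 574.3] [31.  77.6] 73.8 mean [0.5916 0.5733 0.1306]
scene wing 218 [419.8 160.1] z 0.1259 0.1312 rect [586.5 298.3] [16.6 50. ] 26.2 mean [0.5901 0.2946 0.1239]
scene wing 275 [375.3 168.3] z 0.1184 0.1218 rect [578.5 209.8] [38.9 39.8] 49.0 mean [0.5806 0.2084 0.1181]
scene wing 198 [330.4 172.9] z 0.1271 0.135 rect [570.9 122. ] [27.7 25.6] 34.8 mean [0.575  0.1202 0.1259]
```

View pics/crop0.png

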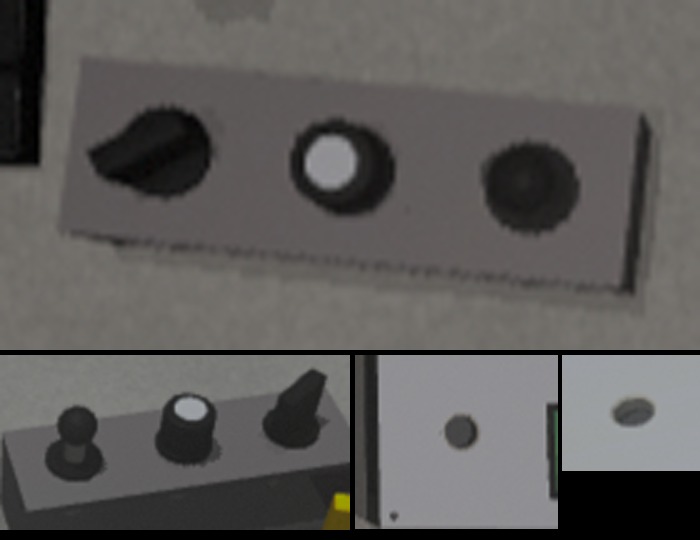

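The crop confirms it: the left knob (top view) is a black upright wing on a flange, with the round knob in the middle and the ball on the right. The port is a dark disc on the panel. Next I'll measure the port and work out the move.

Run:
```python
from h import *
for n,(u,v) in(("top",(361,257)),("scene",(165,189))):
    g=cv2.imread(f"pics/{n}0.png").max(2); r=14
    c=g[v-r:v+r,u-r:u+r].copy(); thr=(c.min()*.5+np.median(c)*.5); m=(c<thr).astype(np.uint8)
    k,L,st,ct=cv2.connectedComponentsWithStats(m); i=L[r,r]; print(n,thr,i,st[i],ct[i]+[u-r,v-r])
    cs,_=cv2.findContours((L==i).astype(np.uint8),0,1); 
    p=np.array([onz(n,q[0]+[u-r,v-r],.1005)[:2]*1000 for q in cs[0]],np.float32); print(cv2.minEnclosingCircle(p), onz(n,ct[i]+[u-r,v-r],.1005))
from scipy.spatial.transform import Rotation as Ro
q=env.observe()["orientation"]; print(Ro.from_quat(q[[1,2,3,0]]).as_matrix().round(3))
```

```text
top 96.5 1 [  9   8  11  11 101] [361.14851485 256.06930693]
((502.5688781738281, -177.90911865234375), 12.990662574768066) [ 0.5022241  -0.17766288  0.1005    ]
scene 112.0 1 [  7  10  14   9 104] [164.25       189.19230769]
((501.48455810546875, -178.54896545410156), 12.817173957824707) [ 0.50150312 -0.1788368   0.1005    ]
[[ 0.922  0.388 -0.001]
 [ 0.388 -0.922  0.002]
 [-0.    -0.002 -1.   ]]
```

```bash
cat > plan.py <<'E'
import sys,json
from h import *
from scipy.spatial.transform import Rotation as Ro
def pose():
    s=env.observe(); R=Ro.from_quat(np.array(s["orientation"])[[1,2,3,0]]); return s,np.array(s["position"]),R
def plan(tgt,yaw,N):
    s,p,R=pose(); Rt=Ro.from_matrix(np.array([[np.cos(yaw),np.sin(yaw),0],[np.sin(yaw),-np.cos(yaw),0],[0,0,-1]]))
    w=(R.inv()*Rt).as_rotvec(); print("turn",w.round(3)); out=[]
    for i in range(N):
        d=R.inv().apply((np.array(tgt)-p)/(N-i)); d=d.round(4); a=(w/N/(np.pi/2)).round(4)
        r={k:float(v) for k,v in zip(("tx","ty","tz","wx","wy","wz"),[*d,*a]) if abs(v)>1e-4}
        out.append(r); p=p+R.apply(d); R=R*Ro.from_rotvec(a*np.pi/2)
    for k in range(0,N,12): print(json.dumps(out[k:k+12]).replace(" ",""))
if __name__=="__main__":
    a=[float(x) for x in sys.argv[1:]]; plan(a[:3],np.radians(a[3]),int(a[4]))
E
python3 plan.py .5875 .299 .23 117.7 24
```

```text
turn [-1.000e-03 -1.000e-03 -1.655e+00]
[{"tx":0.0274,"ty":-0.029,"wz":-0.0439},{"tx":0.0293,"ty":-0.0271,"wz":-0.0439},{"tx":0.0311,"ty":-0.025,"wz":-0.0439},{"tx":0.0328,"ty":-0.0228,"wz":-0.0439},{"tx":0.0343,"ty":-0.0205,"wz":-0.0439},{"tx":0.0356,"ty":-0.0181,"wz":-0.0439},{"tx":0.0368,"ty":-0.0156,"wz":-0.0439},{"tx":0.0377,"ty":-0.013,"wz":-0.0439},{"tx":0.0385,"ty":-0.0104,"wz":-0.0439},{"tx":0.0392,"ty":-0.0077,"wz":-0.0439},{"tx":0.0396,"ty":-0.005,"wz":-0.0439},{"tx":0.0399,"ty":-0.0022,"wz":-0.0439}]
[{"tx":0.0399,"ty":0.0005,"wz":-0.0439},{"tx":0.0398,"ty":0.0033,"wz":-0.0439},{"tx":0.0395,"ty":0.006,"wz":-0.0439},{"tx":0.0389,"ty":0.0087,"wz":-0.0439},{"tx":0.0382,"ty":0.0114,"wz":-0.0439},{"tx":0.0374,"ty":0.014,"wz":-0.0439},{"tx":0.0363,"ty":0.0165,"wz":-0.0439},{"tx":0.0351,"ty":0.019,"wz":-0.0439},{"tx":0.0337,"ty":0.0214,"wz":-0.0439},{"tx":0.0322,"ty":0.0236,"wz":-0.0439},{"tx":0.0304,"ty":0.0258,"wz":-0.0439},{"tx":0.0286,"ty":0.0279,"wz":-0.0439}]
```

Call:
step_arm([
  {"tx":0.027,"ty":-0.029,"wz":-0.044},
  {"tx":0.029,"ty":-0.027,"wz":-0.044},
  {"tx":0.031,"ty":-0.025,"wz":-0.044},
  {"tx":0.033,"ty":-0.023,"wz":-0.044},
  {"tx":0.034,"ty":-0.02,"wz":-0.044},
  {"tx":0.036,"ty":-0.018,"wz":-0.044},
  {"tx":0.037,"ty":-0.016,"wz":-0.044},
  {"tx":0.038,"ty":-0.013,"wz":-0.044},
  {"tx":0.038,"ty":-0.01,"wz":-0.044},
  {"tx":0.039,"ty":-0.008,"wz":-0.044},
  {"tx":0.04,"ty":-0.005,"wz":-0.044},
  {"tx":0.04,"ty":-0.002,"wz":-0.044},
])

```text
$.commands[0]: bad value
```

Call:
step_arm([
  {"tx":0.04,"ty":0.001,"wz":-0.044},
  {"tx":0.04,"ty":0.003,"wz":-0.044},
  {"tx":0.039,"ty":0.006,"wz":-0.044},
  {"tx":0.039,"ty":0.009,"wz":-0.044},
  {"tx":0.038,"ty":0.011,"wz":-0.044},
  {"tx":0.037,"ty":0.014,"wz":-0.044},
  {"tx":0.036,"ty":0.017,"wz":-0.044},
  {"tx":0.035,"ty":0.019,"wz":-0.044},
  {"tx":0.034,"ty":0.021,"wz":-0.044},
  {"tx":0.032,"ty":0.024,"wz":-0.044},
  {"tx":0.03,"ty":0.026,"wz":-0.044},
  {"tx":0.029,"ty":0.028,"wz":-0.044},
])

```text
$.commands[0]: bad value
```

Run:
```python
from plan import *
s,p,R=pose(); print(s["time"],p,R.as_matrix().round(3),s["joint_positions"].round(2),s["ft_force"])
plan([.5875,.299,.15],np.radians(117.7),4)
```

```text
0.1 [ 0.25223052 -0.59843957  0.23047368] [[ 0.922  0.388 -0.001]
 [ 0.388 -0.922  0.002]
 [-0.    -0.002 -1.   ]] [ 1.11  0.63  0.04  1.52 -0.03  1.   -0.02] [ 0.15056017  0.48335707 -1.10377785]
turn [-1.000e-03 -1.000e-03 -1.655e+00]
[{"tx":0.1644,"ty":-0.1742,"tz":0.0204,"wx":-0.0002,"wy":-0.0002,"wz":-0.2635},{"tx":0.2205,"ty":-0.0934,"tz":0.0203,"wx":-0.0002,"wy":-0.0002,"wz":-0.2635},{"tx":0.2395,"ty":0.0032,"tz":0.0203,"wx":-0.0002,"wy":-0.0002,"wz":-0.2635},{"tx":0.2179,"ty":0.0993,"tz":0.0201,"wx":-0.0002,"wy":-0.0002,"wz":-0.2635}]
```

Call:
step_arm([
  {"tx":0.027,"ty":-0.029,"tz":0,"wx":0,"wy":0,"wz":-0.044},
])

```text
time: 0.2
position: [0.2624, -0.5658, 0.2304]
orientation: [0.002, 0.973, 0.229, -0.002]
ft_force: [0.1, 0.8, 0.3]
grip_width: 0.999
grip_force: 0.0
```

Call:
step_arm([
  {"tx":0.029,"ty":-0.027,"tz":0,"wx":0,"wy":0,"wz":-0.044},
  {"tx":0.031,"ty":-0.025,"tz":0,"wx":0,"wy":0,"wz":-0.044},
  {"tx":0.033,"ty":-0.023,"tz":0,"wx":0,"wy":0,"wz":-0.044},
  {"tx":0.034,"ty":-0.02,"tz":0,"wx":0,"wy":0,"wz":-0.044},
  {"tx":0.036,"ty":-0.018,"tz":0,"wx":0,"wy":0,"wz":-0.044},
  {"tx":0.037,"ty":-0.016,"tz":0,"wx":0,"wy":0,"wz":-0.044},
  {"tx":0.038,"ty":-0.013,"tz":0,"wx":0,"wy":0,"wz":-0.044},
  {"tx":0.038,"ty":-0.01,"tz":0,"wx":0,"wy":0,"wz":-0.044},
  {"tx":0.039,"ty":-0.008,"tz":0,"wx":0,"wy":0,"wz":-0.044},
  {"tx":0.04,"ty":-0.005,"tz":0,"wx":0,"wy":0,"wz":-0.044},
  {"tx":0.04,"ty":-0.002,"tz":0,"wx":0,"wy":0,"wz":-0.044},
])

```text
time: 1.3
position: [0.4197, -0.1486, 0.2312]
orientation: [-0.0, 0.817, 0.577, -0.0]
ft_force: [0.8, -0.5, -0.6]
grip_width: 1.003
grip_force: 0.0
```

Call:
step_arm([
  {"tx":0.04,"ty":0.001,"tz":0,"wx":0,"wy":0,"wz":-0.044},
  {"tx":0.04,"ty":0.003,"tz":0,"wx":0,"wy":0,"wz":-0.044},
  {"tx":0.039,"ty":0.006,"tz":0,"wx":0,"wy":0,"wz":-0.044},
  {"tx":0.039,"ty":0.009,"tz":0,"wx":0,"wy":0,"wz":-0.044},
  {"tx":0.038,"ty":0.011,"tz":0,"wx":0,"wy":0,"wz":-0.044},
  {"tx":0.037,"ty":0.014,"tz":0,"wx":0,"wy":0,"wz":-0.044},
  {"tx":0.036,"ty":0.017,"tz":0,"wx":0,"wy":0,"wz":-0.044},
  {"tx":0.035,"ty":0.019,"tz":0,"wx":0,"wy":0,"wz":-0.044},
  {"tx":0.034,"ty":0.021,"tz":0,"wx":0,"wy":0,"wz":-0.044},
  {"tx":0.032,"ty":0.024,"tz":0,"wx":0,"wy":0,"wz":-0.044},
  {"tx":0.03,"ty":0.026,"tz":0,"wx":0,"wy":0,"wz":-0.044},
  {"tx":0.029,"ty":0.028,"tz":0,"wx":0,"wy":0,"wz":-0.044},
])

```text
time: 2.5
position: [0.5873, 0.2989, 0.2308]
orientation: [-0.0, 0.515, 0.857, -0.001]
ft_force: [1.1, -0.1, 0.6]
grip_width: 0.998
grip_force: 0.0
```

Run:
```python
from plan import *
s,p,R=pose(); print(s["time"],p,R.as_matrix().round(3),s["joint_positions"].round(2),s["ft_force"])
plan([.5875,.299,.15],np.radians(117.7),3)
```

```text
2.5 [0.5872646  0.29891908 0.23080034] [[-0.47   0.883 -0.001]
 [ 0.883  0.47  -0.001]
 [-0.    -0.001 -1.   ]] [-0.25  0.68 -0.47  1.48  0.33  1.06 -0.3 ] [ 1.14757227 -0.09016014  0.5853901 ]
turn [-0.001  0.     0.006]
[{"tz":0.0269,"wx":-0.0002,"wz":0.0012},{"tz":0.027,"wx":-0.0002,"wz":0.0012},{"tz":0.0269,"wx":-0.0002,"wz":0.0012}]
```

Call:
step_arm([
  {"tx":0,"ty":0,"tz":0.04,"wx":0,"wy":0,"wz":0.004},
  {"tx":0,"ty":0,"tz":0.04,"wx":0,"wy":0,"wz":0},
  {"tx":0,"ty":0,"tz":0.03,"wx":0,"wy":0,"wz":0},
  {"tx":0,"ty":0,"tz":0.02,"wx":0,"wy":0,"wz":0},
  {"tx":0,"ty":0,"tz":0.01,"wx":0,"wy":0,"wz":0},
  {"tx":0,"ty":0,"tz":0,"wx":0,"wy":0,"wz":0},
])

```text
time: 3.1
position: [0.586, 0.2973, 0.0897]
orientation: [-0.001, 0.519, 0.855, -0.001]
ft_force: [0.0, -1.0, -0.5]
grip_width: 1.004
grip_force: 0.0
```

Call:
step_arm([
  {"tx":0,"ty":0,"tz":0,"wx":0,"wy":0,"wz":0},
  {"tx":0,"ty":0,"tz":0,"wx":0,"wy":0,"wz":0},
  {"tx":0,"ty":0,"tz":0,"wx":0,"wy":0,"wz":0},
  {"tx":0,"ty":0,"tz":0,"wx":0,"wy":0,"wz":0},
  {"tx":0,"ty":0,"tz":0,"wx":0,"wy":0,"wz":0},
  {"tx":0,"ty":0,"tz":0,"wx":0,"wy":0,"wz":0},
  {"tx":0,"ty":0,"tz":0,"wx":0,"wy":0,"wz":0},
  {"tx":0,"ty":0,"tz":0,"wx":0,"wy":0,"wz":0},
], jaw=-1, force=60)

```text
time: 3.9
position: [0.5874, 0.298, 0.0921]
orientation: [0.0, 0.519, 0.855, 0.0]
ft_force: [-0.5, -0.6, 5.6]
grip_width: 0.176
grip_force: 59.1
```

Call:
step_arm([
  {"tx":0,"ty":0,"tz":-0.01,"wx":0,"wy":0,"wz":0},
  {"tx":0,"ty":0,"tz":-0.02,"wx":0,"wy":0,"wz":0},
  {"tx":0,"ty":0,"tz":-0.02,"wx":0,"wy":0,"wz":0},
  {"tx":0,"ty":0,"tz":-0.03,"wx":0,"wy":0,"wz":0},
  {"tx":0,"ty":0,"tz":-0.03,"wx":0,"wy":0,"wz":0},
  {"tx":0,"ty":0,"tz":-0.02,"wx":0,"wy":0,"wz":0},
  {"tx":0,"ty":0,"tz":-0.01,"wx":0,"wy":0,"wz":0},
  {"tx":0,"ty":0,"tz":0,"wx":0,"wy":0,"wz":0},
])

```text
time: 4.7
position: [0.5873, 0.2982, 0.2325]
orientation: [0.0, 0.519, 0.855, 0.001]
ft_force: [0.3, 0.4, -2.6]
grip_width: 0.179
grip_force: 59.4
```

Run:
```python
from plan import *
s,p,R=pose(); print(s["time"],p,R.as_matrix().round(3),s["ft_force"].round(1),s["ft_torque"].round(2),s["joint_positions"].round(2))
I,D=optics.grab_frame("scene"); cv2.imwrite("pics/s1.png",cv2.resize(I[90:230,320:500,::-1],None,fx=4,fy=4,interpolation=2))
np.save("s1.npy",D); np.save("s1i.npy",I)
plan([.502,-.178,.232],np.radians(90),14)
```

```text
4.7 [0.58727452 0.29820991 0.2324679 ] [[-0.462  0.887  0.002]
 [ 0.887  0.462  0.001]
 [ 0.     0.002 -1.   ]] [ 0.3  0.4 -2.6] [ 0.01 -0.04 -0.04] [-0.25  0.67 -0.47  1.48  0.33  1.06 -0.31]
turn [-0.     0.     0.481]
[{"tx":-0.0273,"ty":-0.0211,"wz":0.0219},{"tx":-0.028,"ty":-0.0201,"wz":0.0219},{"tx":-0.0287,"ty":-0.0191,"wz":0.0219},{"tx":-0.0294,"ty":-0.0181,"wz":0.0219},{"tx":-0.03,"ty":-0.0171,"wz":0.0219},{"tx":-0.0305,"ty":-0.0161,"wz":0.0219},{"tx":-0.0311,"ty":-0.015,"wz":0.0219},{"tx":-0.0316,"ty":-0.014,"wz":0.0219},{"tx":-0.032,"ty":-0.0129,"wz":0.0219},{"tx":-0.0325,"ty":-0.0117,"wz":0.0219},{"tx":-0.0328,"ty":-0.0106,"wz":0.0219},{"tx":-0.0332,"ty":-0.0095,"wz":0.0219}]
[{"tx":-0.0335,"ty":-0.0083,"wz":0.0219},{"tx":-0.0338,"ty":-0.0072,"wz":0.0219}]
```

View pics/s1.png

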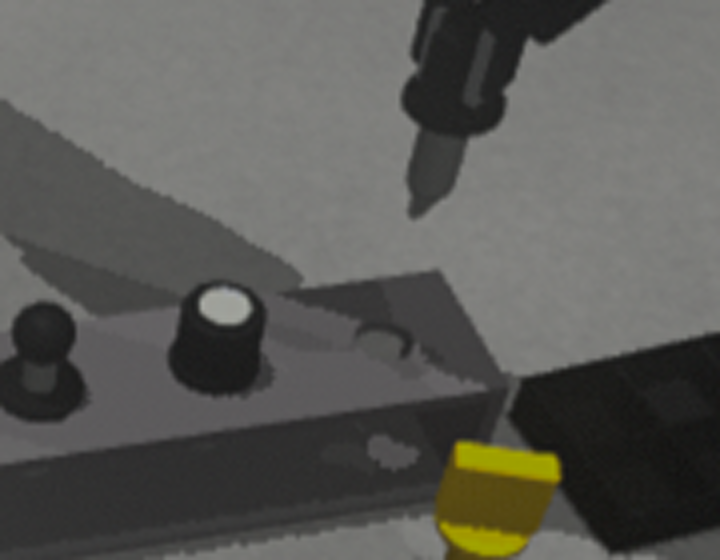

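The knob is held upright, with its steel shaft at crop (435,175) hanging straight. Moving above the port now.

Call:
step_arm([
  {"tx":-0.027,"ty":-0.021,"tz":0,"wx":0,"wy":0,"wz":0.022},
  {"tx":-0.028,"ty":-0.02,"tz":0,"wx":0,"wy":0,"wz":0.022},
  {"tx":-0.029,"ty":-0.019,"tz":0,"wx":0,"wy":0,"wz":0.022},
  {"tx":-0.029,"ty":-0.018,"tz":0,"wx":0,"wy":0,"wz":0.022},
  {"tx":-0.03,"ty":-0.017,"tz":0,"wx":0,"wy":0,"wz":0.022},
  {"tx":-0.03,"ty":-0.016,"tz":0,"wx":0,"wy":0,"wz":0.022},
  {"tx":-0.031,"ty":-0.015,"tz":0,"wx":0,"wy":0,"wz":0.022},
  {"tx":-0.032,"ty":-0.014,"tz":0,"wx":0,"wy":0,"wz":0.022},
  {"tx":-0.032,"ty":-0.013,"tz":0,"wx":0,"wy":0,"wz":0.022},
  {"tx":-0.032,"ty":-0.012,"tz":0,"wx":0,"wy":0,"wz":0.022},
  {"tx":-0.033,"ty":-0.011,"tz":0,"wx":0,"wy":0,"wz":0.022},
  {"tx":-0.033,"ty":-0.01,"tz":0,"wx":0,"wy":0,"wz":0.022},
])

```text
time: 5.95
position: [0.5113, -0.11, 0.2298]
orientation: [-0.001, 0.684, 0.729, -0.001]
ft_force: [1.1, 0.1, -1.8]
grip_width: 0.179
grip_force: 59.3
```

Call:
step_arm([
  {"tx":-0.033,"ty":-0.008,"tz":0,"wx":0,"wy":0,"wz":0.022},
  {"tx":-0.034,"ty":-0.007,"tz":0,"wx":0,"wy":0,"wz":0.022},
  {"tx":0,"ty":0,"tz":0.03,"wx":0,"wy":0,"wz":0},
  {"tx":0,"ty":0,"tz":0,"wx":0,"wy":0,"wz":0},
  {"tx":0,"ty":0,"tz":0,"wx":0,"wy":0,"wz":0},
])

```text
time: 6.45
position: [0.5002, -0.1751, 0.2003]
orientation: [-0.002, 0.708, 0.706, -0.0]
ft_force: [0.5, 0.6, -1.9]
grip_width: 0.178
grip_force: 59.3
```

Run:
```python
from plan import *
s,p,R=pose(); print(s["time"],p,R.as_matrix().round(3),s["ft_force"].round(1),s["ft_torque"].round(2),s["joint_positions"].round(2))
I,D=optics.grab_frame("scene"); np.save("s2.npy",D); np.save("s2i.npy",I)
c=I[120:220,100:240,::-1]
cv2.imwrite("pics/s2.png",cv2.resize(c,None,fx=5,fy=5,interpolation=2))
P=cloud("scene",D); m=(np.hypot(P[...,0]-.502,P[...,1]+.178)<.035)&(P[...,2]>.125)&(P[...,2]<.26)
for z in np.arange(.125,.25,.008):
    q=P[m&(abs(P[...,2]-z)<.004)]
    if len(q)>3: print(z.round(3),len(q),q.mean(0).round(4),q.min(0).round(4)[:2],q.max(0).round(4)[:2])
```

```text
6.45 [ 0.5002421  -0.17512649  0.2002942 ] [[ 0.002  1.    -0.003]
 [ 1.    -0.002  0.002]
 [ 0.002 -0.003 -1.   ]] [ 0.5  0.6 -1.9] [-0.01 -0.03 -0.03] [ 0.52  0.52 -0.34  1.88  0.23  0.79  0.05]
0.133 21 [ 0.5016 -0.1748  0.1344] [ 0.4989 -0.1834] [ 0.5041 -0.1664]
0.141 18 [ 0.5031 -0.1747  0.14  ] [ 0.4999 -0.1837] [ 0.5065 -0.1659]
0.149 31 [ 0.507  -0.1741  0.1495] [ 0.499  -0.1848] [ 0.5103 -0.1641]
0.157 45 [ 0.5072 -0.1743  0.157 ] [ 0.4979 -0.1857] [ 0.5114 -0.164 ]
0.165 42 [ 0.5073 -0.1744  0.165 ] [ 0.4997 -0.1854] [ 0.5119 -0.1643]
0.173 44 [ 0.5073 -0.1747  0.1727] [ 0.4986 -0.1857] [ 0.5126 -0.1644]
0.181 13 [ 0.5088 -0.1729  0.1783] [ 0.5056 -0.1801] [ 0.5109 -0.1659]
0.189 40 [ 0.5153 -0.1745  0.1913] [ 0.5002 -0.1965] [ 0.5213 -0.1548]
0.197 160 [ 0.5117 -0.1748  0.1957] [ 0.5025 -0.198 ] [ 0.5225 -0.1531]
0.205 81 [ 0.5093 -0.1725  0.205 ] [ 0.5029 -0.1972] [ 0.5191 -0.152 ]
0.213 103 [ 0.5117 -0.174   0.2131] [ 0.5038 -0.1972] [ 0.5221 -0.1519]
0.221 104 [ 0.5117 -0.1741  0.2209] [ 0.5041 -0.1975] [ 0.523  -0.1519]
0.229 94 [ 0.5127 -0.1724  0.2287] [ 0.504  -0.1976] [ 0.5218 -0.1518]
0.237 70 [ 0.503  -0.1663  0.2356] [ 0.4906 -0.1975] [ 0.5211 -0.1521]
0.245 8 [ 0.5229 -0.1685  0.2475] [ 0.5089 -0.1773] [ 0.5362 -0.1641]
```

View pics/s2.png

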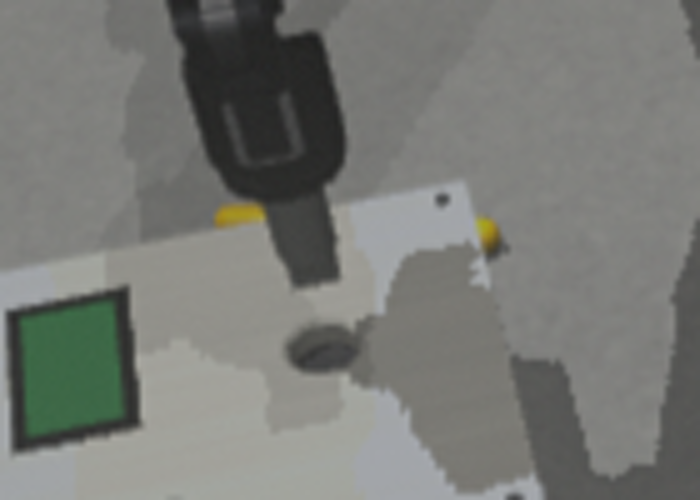

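The shaft is vertical with its tongue above the port. It needs −3.5 mm in y and +1 mm in x. I'll lower it in steps and watch the force.

Call:
step_arm([
  {"tx":-0.0035,"ty":0.001,"tz":0,"wx":0,"wy":0,"wz":0},
  {"tx":0,"ty":0,"tz":0.01,"wx":0,"wy":0,"wz":0},
  {"tx":0,"ty":0,"tz":0.01,"wx":0,"wy":0,"wz":0},
  {"tx":0,"ty":0,"tz":0.01,"wx":0,"wy":0,"wz":0},
  {"tx":0,"ty":0,"tz":0.005,"wx":0,"wy":0,"wz":0},
  {"tx":0,"ty":0,"tz":0,"wx":0,"wy":0,"wz":0},
  {"tx":0,"ty":0,"tz":0,"wx":0,"wy":0,"wz":0},
])

```text
time: 7.2
position: [0.5022, -0.1797, 0.1662]
orientation: [-0.0, 0.708, 0.706, 0.0]
ft_force: [0.8, 0.3, -1.7]
grip_width: 0.182
grip_force: 59.5
```

Call:
step_arm([
  {"tx":0.0007,"ty":-0.0004,"tz":0.005,"wx":0,"wy":0,"wz":0},
  {"tx":0,"ty":0,"tz":0.007,"wx":0,"wy":0,"wz":0},
  {"tx":0,"ty":0,"tz":0.005,"wx":0,"wy":0,"wz":0},
  {"tx":0,"ty":0,"tz":0,"wx":0,"wy":0,"wz":0},
])

```text
time: 7.6
position: [0.5011, -0.179, 0.1485]
orientation: [-0.001, 0.708, 0.706, -0.0]
ft_force: [-0.6, 0.3, -1.9]
grip_width: 0.18
grip_force: 59.4
```

Call:
step_arm([
  {"tx":0,"ty":0,"tz":0.005,"wx":0,"wy":0,"wz":0},
  {"tx":0,"ty":0,"tz":0.005,"wx":0,"wy":0,"wz":0},
  {"tx":0,"ty":0,"tz":0,"wx":0,"wy":0,"wz":0},
])

```text
time: 7.9
position: [0.5011, -0.179, 0.1386]
orientation: [-0.001, 0.708, 0.706, -0.0]
ft_force: [-0.1, 1.2, -1.4]
grip_width: 0.176
grip_force: 59.4
```

Call:
step_arm([
  {"tx":0,"ty":0,"tz":0.005,"wx":0,"wy":0,"wz":0},
  {"tx":0,"ty":0,"tz":0.005,"wx":0,"wy":0,"wz":0},
  {"tx":0,"ty":0,"tz":0.003,"wx":0,"wy":0,"wz":0},
  {"tx":0,"ty":0,"tz":0,"wx":0,"wy":0,"wz":0},
  {"tx":0,"ty":0,"tz":0,"wx":0,"wy":0,"wz":0},
])

```text
time: 8.4
position: [0.5014, -0.1791, 0.1261]
orientation: [-0.0, 0.708, 0.706, -0.0]
ft_force: [-0.4, -0.3, -1.9]
grip_width: 0.178
grip_force: 59.4
```

Call:
step_arm([
  {"tx":0,"ty":0,"tz":0.002,"wx":0,"wy":0,"wz":0},
  {"tx":0,"ty":0,"tz":0.001,"wx":0,"wy":0,"wz":0},
  {"tx":0,"ty":0,"tz":0,"wx":0,"wy":0,"wz":0},
])

```text
time: 8.7
position: [0.5018, -0.1791, 0.1233]
orientation: [0.0, 0.708, 0.706, -0.0]
ft_force: [-0.9, -0.3, -2.3]
grip_width: 0.176
grip_force: 59.4
```

Call:
step_arm([
  {"tx":0,"ty":0,"tz":0.001,"wx":0,"wy":0,"wz":0},
  {"tx":0,"ty":0,"tz":0.001,"wx":0,"wy":0,"wz":0},
  {"tx":0,"ty":0,"tz":0,"wx":0,"wy":0,"wz":0},
])

```text
time: 9.0
position: [0.502, -0.1792, 0.1217]
orientation: [0.0, 0.708, 0.706, 0.0]
ft_force: [-0.8, -0.5, 1.9]
grip_width: 0.179
grip_force: 60.4
```

Call:
step_arm([
  {"tx":0,"ty":0,"tz":0.001,"wx":0,"wy":0,"wz":0},
  {"tx":0,"ty":0,"tz":0,"wx":0,"wy":0,"wz":0},
])

```text
time: 9.2
position: [0.5021, -0.1792, 0.1213]
orientation: [0.001, 0.708, 0.706, 0.0]
ft_force: [-2.4, 0.5, 8.4]
grip_width: 0.178
grip_force: 61.2
```

Tongue contacts the seat at TCP z≈0.1215, as expected for resting 10 mm high. Reducing grip to limit torque, then turning by feel.

Call:
step_arm([
  {"tx":0,"ty":0,"tz":0,"wx":0,"wy":0,"wz":0.022},
  {"tx":0,"ty":0,"tz":0,"wx":0,"wy":0,"wz":0.022},
  {"tx":0,"ty":0,"tz":0,"wx":0,"wy":0,"wz":0.022},
  {"tx":0,"ty":0,"tz":0,"wx":0,"wy":0,"wz":0.022},
  {"tx":0,"ty":0,"tz":0,"wx":0,"wy":0,"wz":0.022},
  {"tx":0,"ty":0,"tz":0,"wx":0,"wy":0,"wz":0.022},
], force=40)

```text
time: 9.8
position: [0.5028, -0.179, 0.121]
orientation: [0.001, 0.778, 0.628, 0.001]
ft_force: [0.3, 0.8, 4.8]
grip_width: 0.177
grip_force: 60.5
```

Run:
```python
from plan import *
s,p,R=pose(); M=R.as_matrix();print(s["time"],p.round(4),np.degrees(np.arctan2(M[1,0],M[0,0])).round(1),s["ft_force"].round(1),s["ft_torque"].round(2),s["joint_positions"].round(2))
```

```text
9.8 [ 0.5028 -0.179   0.121 ] 77.8 [0.3 0.8 4.8] [ 0.15  0.12 -0.01] [ 0.44  0.63 -0.23  1.94  0.24  0.59 -0.15]
```

Call:
step_arm([
  {"tx":0,"ty":0,"tz":0.0004,"wx":0,"wy":0,"wz":0.022},
  {"tx":0,"ty":0,"tz":0,"wx":0,"wy":0,"wz":0.022},
  {"tx":0,"ty":0,"tz":0,"wx":0,"wy":0,"wz":0.022},
  {"tx":0,"ty":0,"tz":0,"wx":0,"wy":0,"wz":0.022},
  {"tx":0,"ty":0,"tz":0,"wx":0,"wy":0,"wz":0.022},
  {"tx":0,"ty":0,"tz":0,"wx":0,"wy":0,"wz":0.022},
], jaw=-1, force=40)

```text
time: 10.4
position: [0.5022, -0.1789, 0.1201]
orientation: [0.0, 0.839, 0.544, 0.0]
ft_force: [-1.0, 0.0, -0.5]
grip_width: 0.176
grip_force: 59.5
```

Force fell and z dropped, so this may be the slot. Pressing slightly without turning.

Call:
step_arm([
  {"tx":0,"ty":0,"tz":0.001,"wx":0,"wy":0,"wz":0},
  {"tx":0,"ty":0,"tz":0.001,"wx":0,"wy":0,"wz":0},
  {"tx":0,"ty":0,"tz":0,"wx":0,"wy":0,"wz":0},
])

```text
time: 10.7
position: [0.5012, -0.1791, 0.1173]
orientation: [-0.0, 0.838, 0.545, -0.0]
ft_force: [-0.8, 0.1, -1.9]
grip_width: 0.176
grip_force: 59.5
```

```bash
cat > st.py <<'E'
from plan import *
s,p,R=pose(); M=R.as_matrix();print(s["time"],p.round(4),np.degrees(np.arctan2(M[1,0],M[0,0])).round(1),s["ft_force"].round(1),s["ft_torque"].round(2),s["joint_positions"].round(2),s["grip_force"],M[:,2].round(3))
E
python3 st.py
```

```text
10.7 [ 0.5012 -0.1791  0.1173] 66.1 [-0.8  0.1 -1.9] [-0.01  0.16  0.01] [ 0.4   0.63 -0.17  1.95  0.18  0.58 -0.3 ] 59.46078658103943 [-0.001  0.    -1.   ]
```

Free fall with no contact force: it is in the slot (yaw ≈66°). Lowering to flush.

Call:
step_arm([
  {"tx":0,"ty":0,"tz":0.002,"wx":0,"wy":0,"wz":0},
  {"tx":0,"ty":0,"tz":0.002,"wx":0,"wy":0,"wz":0},
  {"tx":0,"ty":0,"tz":0.001,"wx":0,"wy":0,"wz":0},
  {"tx":0,"ty":0,"tz":0,"wx":0,"wy":0,"wz":0},
])

```text
time: 11.1
position: [0.5015, -0.1791, 0.1126]
orientation: [-0.0, 0.838, 0.545, -0.0]
ft_force: [0.1, 0.3, -1.9]
grip_width: 0.182
grip_force: 59.5
```

Call:
step_arm([
  {"tx":0,"ty":0,"tz":0.001,"wx":0,"wy":0,"wz":0},
  {"tx":0,"ty":0,"tz":0.0005,"wx":0,"wy":0,"wz":0},
  {"tx":0,"ty":0,"tz":0,"wx":0,"wy":0,"wz":0},
])

```text
time: 11.4
position: [0.5018, -0.1792, 0.112]
orientation: [0.0, 0.838, 0.545, 0.0]
ft_force: [-1.2, -0.8, 4.3]
grip_width: 0.176
grip_force: 60.5
```

The flange has touched the panel, about 10 mm below the resting height. Releasing and retreating straight up.

Call:
step_arm([
  {"tx":0,"ty":0,"tz":0,"wx":0,"wy":0,"wz":0},
  {"tx":0,"ty":0,"tz":0,"wx":0,"wy":0,"wz":0},
  {"tx":0,"ty":0,"tz":0,"wx":0,"wy":0,"wz":0},
  {"tx":0,"ty":0,"tz":0,"wx":0,"wy":0,"wz":0},
  {"tx":0,"ty":0,"tz":0,"wx":0,"wy":0,"wz":0},
  {"tx":0,"ty":0,"tz":0,"wx":0,"wy":0,"wz":0},
  {"tx":0,"ty":0,"tz":0,"wx":0,"wy":0,"wz":0},
  {"tx":0,"ty":0,"tz":0,"wx":0,"wy":0,"wz":0},
], jaw=1)

```text
time: 12.2
position: [0.5017, -0.1791, 0.1114]
orientation: [-0.0, 0.838, 0.545, 0.0]
ft_force: [-0.3, -0.1, 0.8]
grip_width: 1.0
grip_force: 0.0
```

Call:
step_arm([
  {"tx":0,"ty":0,"tz":-0.01,"wx":0,"wy":0,"wz":0},
  {"tx":0,"ty":0,"tz":-0.02,"wx":0,"wy":0,"wz":0},
  {"tx":0,"ty":0,"tz":-0.03,"wx":0,"wy":0,"wz":0},
  {"tx":0,"ty":0,"tz":-0.03,"wx":0,"wy":0,"wz":0},
  {"tx":0,"ty":0,"tz":-0.02,"wx":0,"wy":0,"wz":0},
  {"tx":0,"ty":0.04,"tz":-0.02,"wx":0,"wy":0,"wz":0},
  {"tx":0.04,"ty":0,"tz":0,"wx":0,"wy":0,"wz":0},
  {"tx":0.04,"ty":0,"tz":0,"wx":0,"wy":0,"wz":0},
  {"tx":0.04,"ty":0,"tz":0,"wx":0,"wy":0,"wz":0},
  {"tx":0.02,"ty":0,"tz":0,"wx":0,"wy":0,"wz":0},
  {"tx":0,"ty":0,"tz":0,"wx":0,"wy":0,"wz":0},
])

```text
time: 13.3
position: [0.5963, -0.0625, 0.2422]
orientation: [-0.001, 0.837, 0.548, 0.001]
ft_force: [-0.4, -0.2, -0.1]
grip_width: 0.999
grip_force: 0.0
```

Run:
```python
from h import *
for n,b in(("scene",(130,240,90,250)),("top",(200,300,320,440))):
    I,D=optics.grab_frame(n); P=cloud(n,D); cv2.imwrite(f"pics/{n}3.png",cv2.resize(I[b[0]:b[1],b[2]:b[3],::-1],None,fx=4,fy=4,interpolation=2))
    m=(np.hypot(P[...,0]-.502,P[...,1]+.1785)<.03)&(P[...,2]<.19)
    q=P[m&(P[...,2]>.135)]; f=P[m&(P[...,2]>.103)&(P[...,2]<.113)]
    print(n,len(q),"top z",np.median(q[:,2]).round(4),np.percentile(q[:,2],97).round(4),q[:,:2].mean(0).round(4),"flange z",len(f),np.median(f[:,2]))
```

```text
scene 280 top z 0.1465 0.1492 [ 0.5056 -0.179 ] flange z 184 0.10707889938362442
  return _methods._mean(a, axis=axis, dtype=dtype,
  ret = ret.dtype.type(ret / rcount)
Traceback (most recent call last):
IndexError: index -1 is out of bounds for axis 0 with size 0
```

View pics/scene3.png

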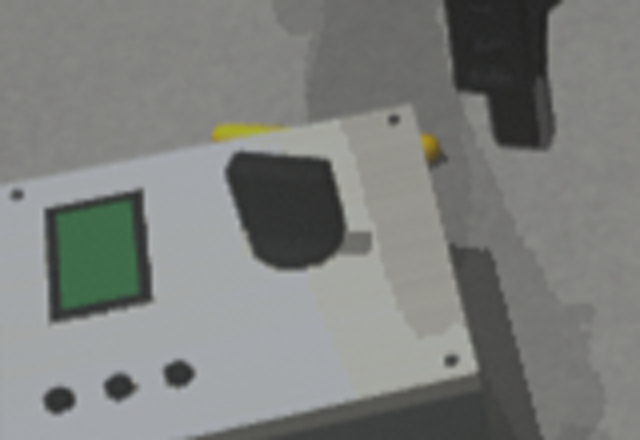

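The picture shows the knob seated on the panel (crop 290,210), with the gripper clear at (500,70). The flange top measures 0.107 m and the wing top about 0.148 m, which matches flush.

```bash
python3 -c "
from h import *
print(ticket.hand_in())"
```

```text
the job is handed in; nothing more can be done
None
```

The wing knob is fitted: its tongue dropped into the slot, its flange sits flush on the panel and the gripper is clear. The round and ball knobs were never touched, and I handed the job in at about 13 s with no verdict returned.

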